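# Stack two cartons on the sprung stand and hold it down at the mark

### The arm

A 7-joint arm with a two-finger parallel gripper is mounted at the origin on a cart in front of the work surface, level with it; the furniture and walls round the work are solid. World frame = base frame: x ahead of the robot, y to its left, z up, the work surface at z = 0. Lengths are in m, angles in rad, forces in N, time in s.
With the tool pointing down it reaches from about 0.425 to 0.875 m from the base axis. Payload 9.9 kg.
Tool frame: the origin (TCP) lies midway between the tips of the shut fingers; the grasp point (between the pads) lies 19 mm behind it; z points along the fingers, y is the line along which they close (so a half turn about z gives the same grasp; the last joint's range is limited). The gripper opens to 85 mm and grips with 20 to 120 N. Pads are 22 mm wide; open, the fingers measure 114 mm over their backs; the gripper's body (76 mm by 85 mm) begins 54 mm behind the grasp point. The pads swing forward as they close: fully open they stand 13 mm farther back than shut.
Start: joints at [-1.387, 0.576, 0.025, 1.437, -0.015, 1.129, -0.057], TCP at [0.179, 0.651, 0.231] pointing down, gripper open.
Joint ranges: [-2.76, 2.76], [-0.34, 2.15], [-1.52, 1.57], [0.19, 2.46], [-1.09, 4.23], [0.17, 1.99], [-2.82, 2.82]. Speed limits (rad/s): [2.22, 2.22, 3.01, 3.01, 3.14, 3.14, 3.14].

### API

Orientations are given as a rotation vector (axis times angle).
In Python, from bench import ctrl, vision, job, nets gives the robot as it stands. The module is installed in compiled form; this text tells all that it offers.
- The arm moves only by the shell command python3 -m pendant 'ROWS' [OPENING] [FORCE]. ROWS is text: rows parted by semicolons, each of 4 numbers parted by spaces: the shift along the tool's x, y, z in m, then the turn about the tool's z in rad. A call has 1 to 5 rows; each row is the pose to reach, as a shift and turn from the pose commanded when the call began, along the tool's axes at that moment; what a row does not reach only later rows make up. A row lasts 1/12 s, in which the tool goes at most 41.7 mm and 7.16 degrees, less where a joint would pass 70% of its speed; a pose out of reach is approached as far as the arm can. A call with a gripper value outside its range is refused whole. OPENING is the finger opening in m, from 0 to 0.0854, set as the call begins (- or left out, the last holds). The fingers move at their own pace and stop on an object; FORCE is the grip in N (left out, the last holds). Time passes only in rows, so rows that repeat a pose let the fingers close. It gives the time, the measured TCP pose, the force, the opening and the grip force at its end, in the units of the state.
- ctrl.get_state(): the state, without advancing time (a new reading comes with each control period).
- vision.camera(name): name is "scene" or "top" or "wrist"; returns the picture (384x512x3 uint8, blue, green, red); there is no depth.
- vision.camera_model(name): a dict with "fx", "fy", "cx", "cy" (pixels), "rvec" (rotation vector, rad) and "tvec" (3), from world to camera coordinates, as OpenCV has them. Camera axes: x right, y down, z forward; pixel columns grow to the right and rows downward; lengths in m; the calibration is good to about 2 mm. The wrist camera is an equidistant fisheye: a pixel r from the principal point sees the ray r / f radians off the axis. A picture is of the moment at which its call begins: read the wrist's pose just before it. camera_model takes no time and is no camera call; for the wrist camera it gives the pose at the moment of the call.
- job.close_job(): hands the job in; it is judged then, once.
Trained networks look in the newest picture that a camera, given by its name, has taken for a name from the list of things; names that differ only in an ending like _2 or _b are one class to them, and where a whole thing is asked for, a point or a joint stands for the part that bears it (a point fixed in the world has none). Each returns a list of dicts, best first, with "p" (0 to 1); they miss things now and then, are a little off and sometimes report something else, mostly with a low value. They report only what shows in the picture. A call takes as long as a camera call.
- nets.cut_out(label, camera): "region" (384x512 bool, what is visible of it).
- nets.landmark_of(label, camera): "point" ([x, y, z] in m, in the coordinates of the camera as it stood for that picture, good to about 4 mm: a listed point, or the origin of a listed thing).
The state is a dict: "time": time; "joints": joint angles; "dq": joint speeds; "joint_torque": joint torques, N m; "ee_pos": TCP position; "orientation": TCP orientation; "ft_force": force on the tool from outside, world axes, zero at the start; "ft_torque": the same for the moment, N m; "opening": opening from 0.0 (shut) to 1.0 (fully open); "finger_force": force on a finger pad.
Only numpy, scipy, OpenCV 4.12 (cv2) and the standard library are available. Lean on these libraries where they do the work, as an engineer would, in place of code of your own. Each camera call takes 0.05 s, during which the arm holds its last target. There are 200 camera calls.

### The job

Load the spring-loaded lift stand on the plywood work board: set the larger carton flat on its plate, centred and with its long side along the plate's, then the smaller one centred and square on top of it the same way; set them down, do not drop them. Then push the column down with the fingers on the top of the upper carton until the plate's pointer is at the heavy line on the scale, 20 mm below its rest position, without ever driving the plate down to its bottom stop, and keep it there: the program finishes while holding it pressed. Touch neither the stand nor the lower carton while holding, and leave the other things where they are.

Things in the scene. Friction and masses are not known exactly. Their poses are not given: they have to be found in the camera images.
- stand: Sprung lift stand, fixed on the plywood work board (board top at z = 0.0148): a dark steel base plate 90x180x10 mm (its long side along its own y), two upright guide posts 12 mm across at y = +-72 mm that end 94 mm above the board, an upright scale strip at y = 79 to 100 mm, 95 mm high. Origin at the centre of the base's underside, on the board; z up.
- plate_top (a point): Centre of the top face of the stand's lift plate, a level aluminium plate 70x118x8 mm (long side along its own y) between the posts. 65 mm above the board at rest; it moves down with the plate. Axes parallel to the stand's.
- lift (a joint): Travel of the spring-loaded plate in m: 0 at rest (up), growing as it is pressed down, 0.035 at the bottom stop; springs back when let go. Starts to move at 6.6 N of load, takes 15.6 N at 0.020 (450 N/m); the cartons' weight (2 to 3.6 N together) is part of the load and does not move it alone. The plate's pointer meets the heavy line on the scale strip at 0.020.
- large_carton: The larger closed cardboard carton, 60x100x45 mm (x, y, z), about 0.16 kg, on the board. Rigid. Origin at the centre of its underside, z up, long side along its y.
- small_carton: The smaller closed cardboard carton, 50x84x38 mm (x, y, z), about 0.12 kg, on the board. Rigid. Origin at the centre of its underside, z up, long side along its y. Which carton lies left and which right of the stand varies.
- wood_block: Weathered wooden block, 60x150x45 mm (x, y, z in its own frame at yaw 0; origin at the centre of its underside). A bystander, not to be disturbed.
- tape_measure: Tape measure lying flat, 65x76x35 mm (x, y, z in its own frame at yaw 0; origin at the centre of its underside). A bystander, not to be disturbed.
- sanding_block: Cork sanding block, 60x97x28 mm (x, y, z in its own frame at yaw 0; origin at the centre of its underside). A bystander, not to be disturbed.
- spray_can: Spray can standing upright, 54 mm across, 202 mm tall (x, y, z in its own frame at yaw 0; origin at the centre of its underside). A bystander, not to be disturbed.
- pliers: Pliers lying flat, 72x168x14 mm (x, y, z in its own frame at yaw 0; origin at the centre of its underside). A bystander, not to be disturbed.
- wrench: Flat steel arbor wrench, 40x212x5 mm (x, y, z in its own frame at yaw 0; origin at the centre of its underside). A bystander, not to be disturbed.
- offcut: Small wooden offcut, 38x115x19 mm (x, y, z in its own frame at yaw 0; origin at the centre of its underside). A bystander, not to be disturbed.

How it is judged:
By the outcome, as a careful person would: the job done as asked, in the order asked, and still so for the second after the job is handed in, while the arm keeps its last pose, push and grip.
It also fails if it takes over 67 s, if anything falls off the work surface, if the arm or the gripper's body presses on something with over 40 N, if the wrist force passes 120 N, or if a joint passes its speed limit or range.

## Working session

There is one attempt and no reset: what is moved stays moved. The work goes in short steps, Python scripts to look and compute and a shell command to move; the robot and the scene stay as the last step left them, time stands still between calls to the robot, and variables do not carry over. Pictures are saved under pics/ and viewed, at most 10 in all, crops included, and the job is handed in when it is done.

```bash
mkdir -p pics
cat > h.py <<'E'
import numpy as np, cv2
from scipy.spatial.transform import Rotation as R
from bench import ctrl, vision, job, nets
def cam(n):
    m=vision.camera_model(n); return m, R.from_rotvec(np.ravel(m['rvec'])).as_matrix(), np.ravel(m['tvec'])
def w(n,p,c=None):
    m,r,t=c or cam(n); return r.T@(np.array(p)-t)
def ray(n,uv,z,c=None):
    m,r,t=c or cam(n); uv=np.atleast_2d(uv).astype(float)
    d=np.c_[(uv[:,0]-m['cx'])/m['fx'],(uv[:,1]-m['cy'])/m['fy'],np.ones(len(uv))]
    if n=='wrist':
        a=d[:,:2]; rr=np.linalg.norm(a,axis=1)+1e-9
        d=np.c_[a/rr[:,None]*np.sin(rr)[:,None],np.cos(rr)]
    o=-r.T@t; D=d@r
    return o+D*((z-o[2])/D[:,2])[:,None]
E
python3 - <<'E'
from h import *
s=ctrl.get_state(); print(s['ee_pos'],s['orientation'],s['time'],s['ft_force'])
print(R.from_rotvec(s['orientation']).as_matrix().round(3))
for c in ['top','scene']:
    im=vision.camera(c); cv2.imwrite(f'pics/{c}0.png',cv2.resize(im,(800,600)))
    m,r,t=cam(c); print(c,(-r.T@t).round(3),m['fx'])
    for l in ['stand','plate_top','large_carton','small_carton','spray_can','wood_block','tape_measure','sanding_block']:
        for o in nets.landmark_of(l,c)[:2]: print(l,round(o['p'],2),w(c,o['point']).round(4))
E
```

```text
[0.17847251 0.65049882 0.23046061] [-4.19344346e-01 -3.11331072e+00  2.59142274e-03] 0.0 [ 0.23993755  0.22968607 -0.19632417]
[[-0.964  0.265 -0.   ]
 [ 0.265  0.964 -0.002]
 [-0.    -0.002 -1.   ]]
top [0.383 0.075 1.163] 347.6083793941466
stand 0.82 [0.5662 0.0668 0.0121]
plate_top 0.95 [0.5709 0.0604 0.081 ]
large_carton 0.79 [ 0.5118 -0.2844  0.0123]
small_carton 0.82 [0.4734 0.3245 0.0115]
small_carton 0.56 [0.67   0.4287 0.014 ]
spray_can 0.96 [0.6692 0.4301 0.0117]
wood_block 0.71 [0.6761 0.0657 0.0118]
tape_measure 0.67 [0.6701 0.322  0.0159]
tape_measure 0.48 [0.4827 0.4794 0.0136]
sanding_block 0.63 [ 0.6713 -0.1058  0.0145]
scene [-0.132  1.226  0.691] 483.2635618897659
stand 0.65 [0.5664 0.0671 0.0144]
plate_top 0.63 [0.5634 0.0665 0.077 ]
large_carton 0.87 [ 0.5161 -0.2854  0.0153]
large_carton 0.57 [0.4747 0.3274 0.0176]
small_carton 0.91 [0.4726 0.3281 0.014 ]
spray_can 0.63 [0.6753 0.4283 0.0147]
wood_block 0.78 [0.6763 0.0705 0.0137]
wood_block 0.41 [0.5705 0.0681 0.0134]
tape_measure 0.7 [0.6719 0.3194 0.0174]
sanding_block 0.42 [ 0.6724 -0.104   0.0072]
```

View pics/top0.png

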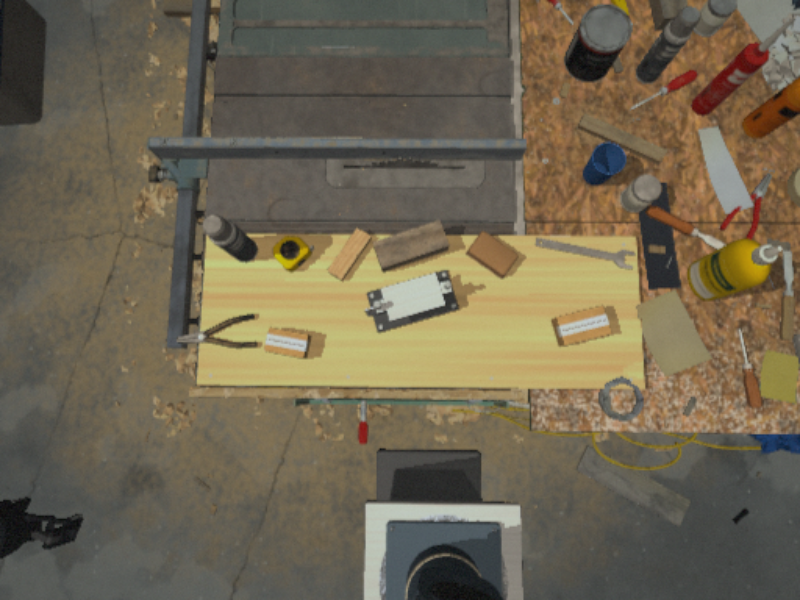

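Run:
```python
from h import *
c='top'; im=vision.camera(c)
for l,h in [('large_carton',.0598),('small_carton',.0528),('plate_top',.0798),('stand',.0248)]:
    o=nets.cut_out(l,c)[0]; g=o['region'].astype(np.uint8)
    ct=max(cv2.findContours(g,0,2)[0],key=cv2.contourArea)[:,0]
    P=ray(c,ct,h)[:,:2].astype(np.float32)
    b=cv2.minAreaRect((P*1000).astype(np.float32)); print(l,o['p'],b,cv2.boundingRect(ct))
```

```text
large_carton 0.78 ((508.58489990234375, -278.6594543457031), (59.5437126159668, 111.3721923828125), 14.974461555480957) (353, 196, 38, 26)
small_carton 0.76 ((468.90325927734375, 318.01214599609375), (93.59217071533203, 50.63239288330078), 79.38519287109375) (169, 210, 31, 20)
plate_top 0.95 ((560.0016479492188, 72.00108337402344), (70.27550506591797, 165.64703369140625), 16.577266693115234) (237, 176, 51, 30)
stand 0.59 ((561.0977172851562, 67.37202453613281), (93.05980682373047, 188.9398956298828), 17.45298957824707) (235, 174, 58, 38)
```

The top view shows the stand at (412,300), the large carton on the right at (583,326), and the small carton on the left at (288,342). The scale strip is on the stand's left (+y) end. The spray can is at (230,238), clear of the paths I need.

```bash
cat >> h.py <<'E'
def go(x,y,z,deg):
    s=ctrl.get_state(); M=R.from_rotvec(s['orientation']).as_matrix()
    d=M.T@(np.array([x,y,z])-s['ee_pos']); a=np.degrees(np.arctan2(M[1,1],M[0,1]))
    t=(a-deg+90)%180-90
    print('shift',d.round(4),'turn',round(np.radians(t),4),'| pos',np.round(s['ee_pos'],4),'yang',round(a,2),'tilt',M[:,2].round(4),'F',np.round(s['ft_force'],2),'t',round(s['time'],2),'op',round(s['opening'],3))
E
python3 -c "
from h import *
go(.46,.2,.3,15)"
```

```text
shift [-0.3907 -0.3604 -0.0687] turn 1.0412 | pos [0.1786 0.6509 0.2313] yang 74.66 tilt [-0. -0. -1.] F [-0.67 -0.29  0.23] t 1.15 op 1.004
```

```bash
python3 -m pendant '-.027 -.025 -.005 0;-.055 -.05 -.010 0;-.082 -.075 -.015 0;-.109 -.101 -.02 0;-.137 -.126 -.025 0' 0.085
python3 -m pendant '-.027 -.025 -.005 0;-.055 -.05 -.010 0;-.082 -.075 -.015 0;-.109 -.101 -.02 0;-.137 -.126 -.025 0'
python3 -m pendant '-.027 -.025 -.005 .1;-.055 -.05 -.010 .22;-.082 -.075 -.015 .34;-.109 -.101 -.02 .46;-.117 -.108 -.02 .58'
python3 -c "
from h import *
go(.51,-.22,.24,15)"
```

```text
time: 1.57
ee_pos: [0.2779, 0.4916, 0.2566]
orientation: [0.419, 3.114, 0.0]
ft_force: [0.6, 0.0, 0.3]
opening: 0.995
finger_force: 0.0
time: 1.98
ee_pos: [0.3767, 0.3337, 0.2818]
orientation: [0.419, 3.113, 0.001]
ft_force: [0.1, 0.3, -0.2]
opening: 0.99
finger_force: 0.0
time: 2.4
ee_pos: [0.4634, 0.1944, 0.3028]
orientation: [1.309, 2.852, 0.001]
ft_force: [-0.3, -0.7, 0.4]
opening: 0.994
finger_force: 0.0
shift [-0.3444 -0.235   0.0634] turn 0.4484 | pos [0.4634 0.1944 0.3028] yang 40.69 tilt [ 0.0033 -0.0011 -1.    ] F [-0.33 -0.65  0.37] t 2.4 op 0.994
```

```bash
python3 -m pendant '-.0344 -.0235 .006 0;-.069 -.047 .012 0;-.103 -.07 .018 0;-.138 -.094 .024 0;-.172 -.117 .03 0'
python3 -m pendant '-.0344 -.0235 .006 .1;-.069 -.047 .012 .2;-.103 -.07 .018 .3;-.138 -.094 .024 .4;-.172 -.117 .03 .45'
python3 -m pendant '0 0 0 0;0 0 0 0'
python3 - <<'E'
from h import *
go(.51,-.28,.24,15)
c=cam('wrist'); im=vision.camera('wrist'); cv2.imwrite('pics/w1.png',im)
for o in nets.landmark_of('large_carton','wrist')[:2]: print(o['p'],w('wrist',o['point'],c).round(4))
o=nets.cut_out('large_carton','wrist')[0]
ct=max(cv2.findContours(o['region'].astype(np.uint8),0,2)[0],key=cv2.contourArea)[:,0]
P=ray('wrist',ct,.0598,c)[:,:2]*1000
print(o['p'],cv2.minAreaRect(P.astype(np.float32)),'cam',(-c[1].T@c[2]).round(3))
E
```

```text
time: 2.82
ee_pos: [0.4862, -0.0061, 0.2717]
orientation: [1.291, 2.863, 0.001]
ft_force: [1.2, 0.4, 1.0]
opening: 0.995
finger_force: 0.0
time: 3.23
ee_pos: [0.5121, -0.2108, 0.2418]
orientation: [1.905, 2.498, 0.001]
ft_force: [0.9, -0.1, -0.0]
opening: 0.994
finger_force: 0.0
time: 3.4
ee_pos: [0.5114, -0.2117, 0.2414]
orientation: [-1.905, -2.498, 0.002]
ft_force: [0.2, 1.2, 0.4]
opening: 0.995
finger_force: 0.0
shift [-0.0655 -0.0194  0.0015] turn 0.0062 | pos [ 0.5114 -0.2117  0.2414] yang 15.35 tilt [-9.0e-04 -1.1e-03 -1.0e+00] F [0.19 1.17 0.38] t 3.4 op 0.995
0.85 [ 0.5154 -0.2815  0.0146]
0.64 ((512.4297485351562, -278.10186767578125), (62.21070861816406, 114.99681854248047), 13.202113151550293) cam [ 0.492 -0.141  0.385]
```

View pics/w1.png

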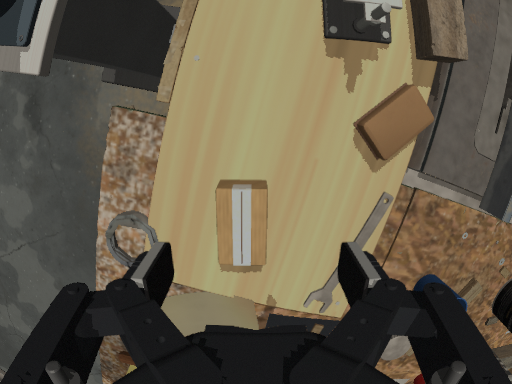

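The wrist view shows the large carton at about (242,225), nearly aligned with the gripper; the wrench is at (350,250) and the sanding block at (397,122). I'll fit a box model to the mask to refine the pose.

```bash
cat >> h.py <<'E'
from scipy.optimize import minimize
def proj(n,P,c):
    m,r,t=c; q=P@r.T+t
    if n=='wrist':
        rr=np.hypot(q[:,0],q[:,1])+1e-9; th=np.arctan2(rr,q[:,2]); a=q[:,:2]/rr[:,None]*th[:,None]
    else: a=q[:,:2]/q[:,2:]
    return a*[m['fx'],m['fy']]+[m['cx'],m['cy']]
def boxfit(n,label,size,z,guess,im=None):
    """fit box footprint pose (x,y,yaw deg) at height z to the mask"""
    c=cam(n)
    if im is None: im=vision.camera(n)
    L=nets.cut_out(label,n)
    if not L: print('none'); return
    def near(o):
        v=np.argwhere(o['region']).mean(0)[::-1]; return np.linalg.norm(v-proj(n,np.array([[guess[0],guess[1],z+size[2]/2]]),c)[0])
    o=min(L,key=near); g=o['region'].astype(np.float32)
    e=np.linspace(-.5,.5,9); 
    B=np.array([(x,y,k) for x in e for y in e for k in (0,.5,1)])*size
    def cost(p):
        a=np.radians(p[2]); cs,sn=np.cos(a),np.sin(a)
        W=np.c_[p[0]/1e3+cs*B[:,0]-sn*B[:,1],p[1]/1e3+sn*B[:,0]+cs*B[:,1],B[:,2]+z]
        h=cv2.convexHull((proj(n,W,c)*64).astype(np.int32)); k=np.zeros(g.shape,np.uint8)
        big=cv2.fillConvexPoly(np.zeros((g.shape[0]*4,g.shape[1]*4),np.uint8),((h/16)+1.5).astype(np.int32),255)
        k=cv2.resize(big,g.shape[::-1],interpolation=cv2.INTER_AREA)/255.
        return 1-np.minimum(k,g).sum()/np.maximum(k,g).sum()
    p0=np.array([guess[0]*1e3,guess[1]*1e3,guess[2]])
    S=np.vstack([p0,p0+[8,0,0],p0+[0,8,0],p0+[0,0,6]])
    r=minimize(cost,p0,method='Nelder-Mead',options=dict(initial_simplex=S,xatol=.05,fatol=1e-5))
    print(label,n,'p',round(o['p'],2),'pose mm,deg',r.x.round(2),'IoU',round(1-r.fun,3)); return r.x
E
python3 - <<'E'
from h import *
B=.0148
boxfit('wrist','large_carton',[.06,.1,.045],B,(.512,-.28,15))
boxfit('top','large_carton',[.06,.1,.045],B,(.512,-.28,15))
boxfit('top','small_carton',[.05,.084,.038],B,(.47,.32,-10.6))
boxfit('scene','small_carton',[.05,.084,.038],B,(.47,.32,-10.6))
boxfit('scene','large_carton',[.06,.1,.045],B,(.512,-.28,15))
go(.511,-.281,.24,15)
E
```

```text
large_carton wrist p 0.76 pose mm,deg [ 513.26 -283.43   14.91] IoU 0.98
large_carton top p 0.86 pose mm,deg [ 511.33 -277.12   20.  ] IoU 0.485
small_carton top p 0.65 pose mm,deg [469.9  322.02 -11.69] IoU 0.932
small_carton scene p 0.95 pose mm,deg [472.16 323.63 -10.58] IoU 0.917
large_carton scene p 0.73 pose mm,deg [ 511.28 -277.76   17.75] IoU 0.884
shift [-0.0694 -0.0206  0.0019] turn 0.0117 | pos [ 0.5121 -0.2086  0.2419] yang 15.67 tilt [ 0.  0. -1.] F [ 0.65 -0.13 -0.78] t 4.05 op 0.996
```

```bash
python3 -c "
from h import *
go(.5133,-.2834,.12,14.9)"
python3 -m pendant '-.018 -.004 .03 .005;-.036 -.008 .06 .01;-.054 -.012 .09 .01;-.072 -.018 .12 .012;-.072 -.018 .12 .012'
python3 -m pendant '0 0 0 0'
python3 - <<'E'
from h import *
go(.5133,-.2834,.03,14.9)
boxfit('wrist','large_carton',[.06,.1,.045],.0148,(.512,-.28,15))
go(.5133,-.2834,.03,14.9)
E
```

```text
shift [-0.0723 -0.0191  0.1219] turn 0.0134 | pos [ 0.5121 -0.2086  0.2419] yang 15.67 tilt [ 0.  0. -1.] F [ 0.65 -0.13 -0.78] t 4.05 op 0.996
time: 4.47
ee_pos: [0.5109, -0.2855, 0.1168]
orientation: [-1.914, -2.483, 0.006]
ft_force: [-1.3, -0.1, -0.9]
opening: 0.997
finger_force: 0.0
time: 4.55
ee_pos: [0.5129, -0.2836, 0.1204]
orientation: [-1.914, -2.487, 0.002]
ft_force: [0.0, 0.0, 0.2]
opening: 0.994
finger_force: 0.0
shift [-0.      0.0007  0.0904] turn -0.0013 | pos [ 0.5129 -0.2836  0.1204] yang 14.83 tilt [-3.3e-03  8.0e-04 -1.0e+00] F [0.   0.01 0.21] t 4.55 op 0.994
large_carton wrist p 0.96 pose mm,deg [ 513.02 -283.27   14.49] IoU 0.981
shift [-0.0003 -0.0016  0.0926] turn 0.0012 | pos [ 0.5147 -0.2827  0.1226] yang 14.97 tilt [ 9.e-04 -0.e+00 -1.e+00] F [0.19 0.03 0.35] t 4.65 op 0.996
```

```bash
python3 -m pendant '0 -.001 .03 0;0 -.001 .06 0;0 -.001 .085 0;0 -.001 .092 0;0 -.001 .092 0'
python3 -m pendant '0 0 0 0;0 0 0 0;0 0 0 0;0 0 0 0;0 0 0 0' 0.05 35
python3 -m pendant '0 0 0 0;0 0 0 0'
python3 -c "
from h import *
go(.5133,-.2834,.03,14.9)"
```

```text
time: 5.07
ee_pos: [0.5133, -0.2821, 0.0296]
orientation: [-1.911, -2.492, -0.0]
ft_force: [0.3, 0.3, 0.4]
opening: 1.0
finger_force: 0.0
time: 5.48
ee_pos: [0.5145, -0.2837, 0.032]
orientation: [1.911, 2.489, 0.002]
ft_force: [0.5, 1.8, 7.2]
opening: 0.7
finger_force: 38.0
time: 5.65
ee_pos: [0.5145, -0.2838, 0.032]
orientation: [1.911, 2.489, 0.002]
ft_force: [0.5, -0.1, 7.9]
opening: 0.695
finger_force: 38.0
shift [ 0.0006 -0.001   0.002 ] turn 0.0012 | pos [ 0.5145 -0.2838  0.032 ] yang 14.97 tilt [ 0.0033 -0.0012 -1.    ] F [ 0.45 -0.12  7.89] t 5.65 op 0.695
```

```bash
python3 -m pendant '0 0 -.02 0;0 0 -.05 0;0 0 -.09 0;0 0 -.13 0;0 0 -.17 0'
python3 -m pendant '.03 .01 -.01 0;.065 .02 -.02 0;.1 .03 -.03 0;.12 .035 -.03 0;.12 .035 -.03 0'
python3 -m pendant '0 0 0 0;0 0 0 0;0 0 0 0'
python3 - <<'E'
from h import *
go(.566,.067,.2,17)
c=cam('wrist'); im=vision.camera('wrist'); cv2.imwrite('pics/w2.png',im)
for l in ['stand','plate_top','large_carton']:
  for o in nets.landmark_of(l,'wrist')[:1]: print(l,o['p'],w('wrist',o['point'],c).round(4))
boxfit('wrist','stand',[.09,.18,.01],.0148,(.566,.067,17),im)
go(.566,.067,.2,17)
E
```

```text
time: 6.07
ee_pos: [0.5128, -0.2833, 0.2029]
orientation: [1.913, 2.49, 0.0]
ft_force: [0.9, -1.0, -1.7]
opening: 0.698
finger_force: 39.1
time: 6.48
ee_pos: [0.5169, -0.1526, 0.2313]
orientation: [-1.905, -2.498, -0.006]
ft_force: [0.1, -0.8, -2.1]
opening: 0.691
finger_force: 39.2
time: 6.73
ee_pos: [0.5158, -0.1596, 0.2303]
orientation: [1.915, 2.489, -0.0]
ft_force: [0.1, -0.1, -0.9]
opening: 0.698
finger_force: 39.2
shift [0.2062 0.1066 0.0301] turn -0.0375 | pos [ 0.5158 -0.1596  0.2303] yang 14.85 tilt [ 6.e-04 -7.e-04 -1.e+00] F [ 0.09 -0.14 -0.93] t 6.73 op 0.698
stand 0.66 [0.5685 0.0619 0.0156]
large_carton 0.93 [ 0.5146 -0.1626  0.2105]
stand wrist p 0.62 pose mm,deg [568.04  68.1   15.45] IoU 0.907
shift [0.2057 0.1065 0.0297] turn -0.0371 | pos [ 0.5159 -0.1591  0.2297] yang 14.88 tilt [-3.e-04 -2.e-04 -1.e+00] F [-0.26 -0.   -0.14] t 6.98 op 0.699
```

View pics/w2.png

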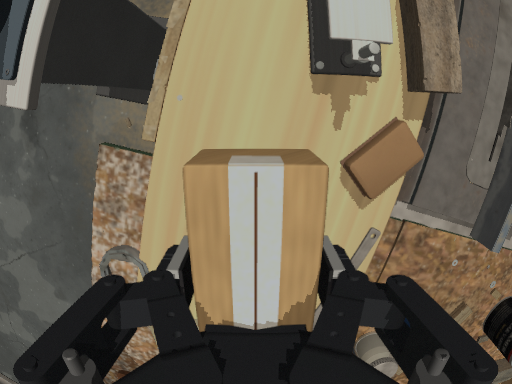

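The large carton is held square and in line with the gripper (185–328, 150–330). The stand is partly cut off at the top, around (350,30), so I'll move closer to localise it.

```bash
python3 -m pendant '.02 .025 -.007 -.01;.04 .05 -.015 -.02;.06 .08 -.023 -.02;.08 .1 -.03 -.02;.085 .109 -.03 -.02'
python3 -m pendant '0 0 0 0;0 0 0 0;0 0 0 0'
python3 - <<'E'
from h import *
c=cam('wrist'); im=vision.camera('wrist'); cv2.imwrite('pics/w3.png',cv2.resize(im,(800,600)))
for l in ['stand','plate_top','large_carton']:
  for o in nets.landmark_of(l,'wrist')[:1]: print(l,o['p'],w('wrist',o['point'],c).round(4))
boxfit('wrist','stand',[.09,.18,.01],.0148,(.566,.067,17),im)
boxfit('wrist','plate_top',[.07,.118,.008],.0718,(.566,.067,17),im)
go(.566,.067,.2,17)
boxfit('top','stand',[.09,.18,.01],.0148,(.566,.067,17))
E
```

```text
time: 7.4
ee_pos: [0.6021, -0.0431, 0.2604]
orientation: [1.882, 2.515, 0.004]
ft_force: [-0.1, 0.4, -0.8]
opening: 0.699
finger_force: 39.3
time: 7.65
ee_pos: [0.5985, -0.0498, 0.2595]
orientation: [-1.891, -2.508, 0.002]
ft_force: [0.2, -0.6, -0.4]
opening: 0.696
finger_force: 39.2
stand 0.96 [0.569  0.0629 0.0158]
plate_top 0.57 [0.5655 0.0592 0.0766]
large_carton 0.88 [ 0.5979 -0.0483  0.2428]
stand wrist p 0.78 pose mm,deg [566.25  66.79  16.83] IoU 0.978
plate_top wrist p 0.78 pose mm,deg [566.38  67.08  17.1 ] IoU 0.915
shift [0.1204 0.0002 0.0599] turn -0.0168 | pos [ 0.5991 -0.0487  0.2599] yang 16.04 tilt [-0. -0. -1.] F [-0.05 -0.23 -1.28] t 7.95 op 0.694
stand top p 0.98 pose mm,deg [562.26  65.36  16.97] IoU 0.925
```

View pics/w3.png

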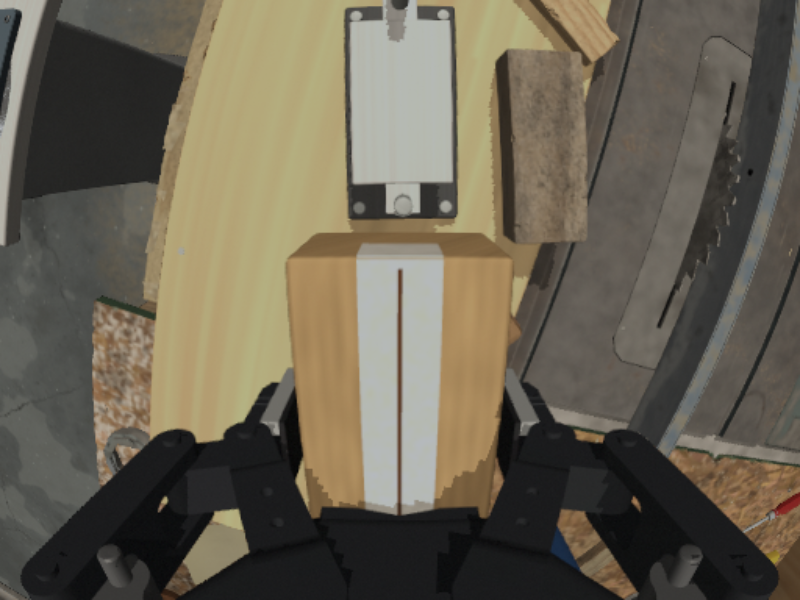

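Run:
```python
from h import *
c=cam('wrist'); s=ctrl.get_state(); M=R.from_rotvec(s['orientation']).as_matrix(); p=np.array(s['ee_pos'])
k=512/800
zb=p[2]-.0172
for name,uv,z in [('topL',(289,258),zb+.045),('topR',(512,258),zb+.045),('botL',(316,234),zb),('botR',(486,234),zb)]:
    q=ray('wrist',[np.array(uv)*k],z,c)[0]; print(name,((q-p)@M*1000).round(1))
for uv in [(349,184),(453,184),(347,24),(455,22)]: print(ray('wrist',[np.array(uv)*k],.0798,c)[0].round(4))
go(.5663,.067,.15,17)
```

```text
topL [ 50.4 -28.9 -27.8]
topR [ 50.5  28.9 -27.8]
botL [ 50.  -29.7  17.2]
botR [50.  30.3 17.2]
[5.486e-01 4.000e-04 7.980e-02]
[0.6179 0.0204 0.0798]
[0.5155 0.1108 0.0798]
[0.5868 0.1331 0.0798]
shift [0.12   0.0002 0.1099] turn -0.0162 | pos [ 0.5993 -0.0484  0.2599] yang 16.07 tilt [ 1.e-04  1.e-04 -1.e+00] F [-0.26 -0.1  -1.18] t 8.05 op 0.693
```

```bash
python3 -m pendant '.03 0 .02 -.01;.06 0 .04 -.016;.09 0 .06 -.016;.115 0 .08 -.016;.12 0 .09 -.016'
python3 -m pendant '0 0 .01 0;0 0 .02 0;0 0 .02 0;0 0 .02 0'
python3 - <<'E'
from h import *
go(.5663,.067,.097,17)
c=cam('wrist'); im=vision.camera('wrist'); cv2.imwrite('pics/w4.png',im)
boxfit('wrist','stand',[.09,.18,.01],.0148,(.566,.067,17),im)
go(.5663,.067,.097,17)
E
```

```text
time: 8.47
ee_pos: [0.5638, 0.0727, 0.1674]
orientation: [-1.858, -2.527, 0.001]
ft_force: [-0.7, 0.5, -1.7]
opening: 0.697
finger_force: 39.1
time: 8.8
ee_pos: [0.5665, 0.0655, 0.1499]
orientation: [1.871, 2.523, -0.001]
ft_force: [0.3, -0.3, -1.4]
opening: 0.696
finger_force: 39.1
shift [0.0015 0.0003 0.0529] turn -0.002 | pos [0.5665 0.0655 0.1499] yang 16.89 tilt [ 0.e+00 -8.e-04 -1.e+00] F [ 0.25 -0.27 -1.4 ] t 8.8 op 0.696
none
shift [ 0.0013 -0.0003  0.0536] turn -0.0016 | pos [0.5669 0.0659 0.1506] yang 16.91 tilt [ 1.3e-03 -3.0e-04 -1.0e+00] F [-0.1   0.6  -1.83] t 8.9 op 0.694
```

View pics/w4.png

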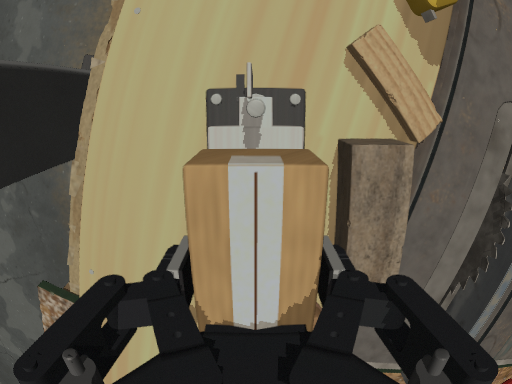

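The carton is directly over the plate. The post is at (255,103), aligned with the carton centreline (256), and the plate's far edge spans 208–305. Lowering now.

```bash
python3 -c "
from h import *
s=ctrl.get_state(); M=R.from_rotvec(s['orientation']).as_matrix()
q=ray('wrist',[(208.5,126),(305.5,126)],.0798); print(((q-s['ee_pos'])@M).round(4))"
python3 -m pendant '.0013 0 .015 -.002;.0013 0 .03 -.002;.0013 0 .042 -.002;.0013 0 .048 -.002;.0013 0 .051 -.002'
python3 -m pendant '0 0 0 0;0 0 0 0;0 0 0 0'
python3 -c "
from h import *
go(.5663,.067,.097,17)"
```

```text
[[ 0.0595 -0.0343  0.0707]
 [ 0.0595  0.0359  0.0708]]
time: 9.32
ee_pos: [0.5659, 0.0679, 0.0986]
orientation: [1.867, 2.527, -0.0]
ft_force: [-0.4, -0.7, -0.5]
opening: 0.696
finger_force: 39.2
time: 9.57
ee_pos: [0.5663, 0.0683, 0.0996]
orientation: [1.866, 2.527, 0.001]
ft_force: [-0.4, 0.4, -0.6]
opening: 0.693
finger_force: 39.2
shift [-0.0013 -0.0004  0.0026] turn 0.002 | pos [0.5663 0.0683 0.0996] yang 17.12 tilt [ 1.3e-03  2.0e-04 -1.0e+00] F [-0.4   0.36 -0.58] t 9.57 op 0.693
```

```bash
python3 -m pendant '0 0 .001 0;0 0 .002 0;0 0 .002 0;0 0 .002 0'
python3 -m pendant '0 0 .0005 0;0 0 .001 0;0 0 .001 0;0 0 .001 0'
python3 -c "
from h import *
go(.5663,.067,.097,17)"
```

```text
time: 9.9
ee_pos: [0.566, 0.0685, 0.0971]
orientation: [1.866, 2.527, 0.001]
ft_force: [0.5, 0.4, 2.0]
opening: 0.694
finger_force: 39.4
time: 10.23
ee_pos: [0.5661, 0.0686, 0.0963]
orientation: [1.865, 2.527, 0.001]
ft_force: [-1.8, 0.5, 5.8]
opening: 0.698
finger_force: 40.1
shift [-0.0016 -0.0002 -0.0007] turn 0.0023 | pos [0.5661 0.0686 0.0963] yang 17.13 tilt [ 8.e-04  3.e-04 -1.e+00] F [-1.8   0.45  5.84] t 10.23 op 0.698
```

```bash
python3 -m pendant '0 0 -.003 0;-.001 0 -.003 0;-.0017 0 -.003 0;-.0017 0 -.001 0;-.0017 0 -.0005 0'
python3 -m pendant '0 0 0 0;0 0 0 0'
python3 -c "
from h import *
go(.5663,.067,.097,17)"
```

```text
time: 10.65
ee_pos: [0.5663, 0.0666, 0.0963]
orientation: [1.866, 2.527, -0.0]
ft_force: [-1.2, -0.6, 5.9]
opening: 0.697
finger_force: 40.1
time: 10.82
ee_pos: [0.5663, 0.0666, 0.0965]
orientation: [1.866, 2.527, 0.0]
ft_force: [-1.7, -0.6, 5.5]
opening: 0.695
finger_force: 40.1
shift [ 0.0004  0.0001 -0.0005] turn 0.0021 | pos [0.5663 0.0666 0.0965] yang 17.12 tilt [ 2.e-04 -1.e-04 -1.e+00] F [-1.67 -0.55  5.53] t 10.82 op 0.695
```

Good. Next I release, rise, and look.

```bash
python3 -m pendant '0 0 0 0;0 0 0 0;0 0 0 0;0 0 0 0;0 0 0 0' 0.085
python3 -m pendant '0 0 0 0;0 0 -.01 0;0 0 -.03 0;0 0 -.06 0;0 0 -.09 0'
python3 -m pendant '-.03 0 -.02 0;-.06 0 -.03 0;-.09 0 -.03 0;-.12 0 -.03 0;-.12 0 -.03 0'
python3 -m pendant '0 0 0 0;0 0 0 0;0 0 0 0'
python3 - <<'E'
from h import *
c=cam('wrist'); im=vision.camera('wrist'); cv2.imwrite('pics/w5.png',im)
boxfit('wrist','large_carton',[.06,.1,.045],.0798,(.566,.067,17),im)
boxfit('wrist','stand',[.09,.18,.01],.0148,(.566,.067,17),im)
go(.56,.2,.27,17)
E
```

```text
time: 11.23
ee_pos: [0.5662, 0.0669, 0.0962]
orientation: [-1.866, -2.528, 0.0]
ft_force: [0.1, -0.4, 0.2]
opening: 0.992
finger_force: 0.0
time: 11.65
ee_pos: [0.5657, 0.0666, 0.1876]
orientation: [-1.866, -2.527, 0.002]
ft_force: [0.4, -0.1, 1.0]
opening: 0.997
finger_force: 0.0
time: 12.07
ee_pos: [0.6023, -0.0553, 0.218]
orientation: [1.872, 2.517, -0.003]
ft_force: [-1.4, -0.1, 0.5]
opening: 0.995
finger_force: 0.0
time: 12.32
ee_pos: [0.6014, -0.0464, 0.2164]
orientation: [-1.863, -2.528, -0.001]
ft_force: [-0.5, 0.8, 0.3]
opening: 0.992
finger_force: 0.0
large_carton wrist p 0.72 pose mm,deg [565.57  67.15  17.04] IoU 0.989
stand wrist p 0.65 pose mm,deg [566.86  66.87  16.28] IoU 0.227
shift [ 0.2478  0.0334 -0.0536] turn 0.0041 | pos [ 0.6015 -0.0465  0.2163] yang 17.23 tilt [-3.e-04  4.e-04 -1.e+00] F [-0.17 -0.89 -0.28] t 12.47 op 0.997
```

View pics/w5.png

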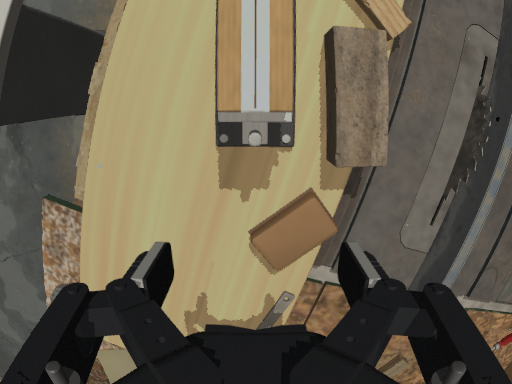

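The large carton sits square and centred on the plate at (255,55), with equal plate margins on both sides. Next is the small carton.

```bash
python3 -c "
from h import *
go(.47,.24,.25,17.2)"
python3 -m pendant '.03 -.005 -.02 0;.065 -.01 -.03 0;.1 -.02 -.034 0;.135 -.02 -.034 0;.155 -.02 -.034 0'
python3 -m pendant '.035 -.005 0 .1;.07 -.01 0 .2;.105 -.015 0 .3;.14 -.02 0 .4;.159 -.022 0 .49'
python3 -m pendant '0 0 0 0;0 0 0 0;0 0 0 0'
python3 - <<'E'
from h import *
boxfit('wrist','small_carton',[.05,.084,.038],.0148,(.471,.323,-11))
go(.471,.323,.12,-11)
E
```

```text
shift [ 0.3126 -0.0407 -0.0335] turn 0.0006 | pos [ 0.6015 -0.0465  0.2163] yang 17.23 tilt [-3.e-04  4.e-04 -1.e+00] F [-0.17 -0.89 -0.28] t 12.47 op 0.997
time: 12.88
ee_pos: [0.5351, 0.099, 0.2507]
orientation: [-1.86, -2.53, -0.002]
ft_force: [-0.1, 0.5, -0.1]
opening: 0.994
finger_force: 0.0
time: 13.3
ee_pos: [0.4663, 0.2445, 0.2501]
orientation: [-2.421, -1.998, 0.0]
ft_force: [0.3, 0.3, 0.6]
opening: 0.993
finger_force: 0.0
time: 13.55
ee_pos: [0.469, 0.2395, 0.2504]
orientation: [2.421, 2.001, -0.0]
ft_force: [0.1, -1.2, -0.3]
opening: 0.994
finger_force: 0.0
small_carton wrist p 0.88 pose mm,deg [472.65 324.84  -9.86] IoU 0.974
shift [ 0.0831 -0.0146  0.1305] turn 0.0002 | pos [0.4695 0.2387 0.2505] yang -10.99 tilt [ 4.e-04 -2.e-04 -1.e+00] F [ 0.08 -0.25 -0.54] t 13.65 op 0.995
```

```bash
python3 -m pendant '.02 -.004 .03 -.019;.04 -.008 .06 -.019;.06 -.01 .09 -.019;.08 -.0134 .12 -.019;.0852 -.0134 .13 -.019'
python3 -m pendant '0 0 0 0;0 0 0 0;0 0 0 0'
python3 - <<'E'
from h import *
im=vision.camera('wrist'); cv2.imwrite('pics/w6.png',im)
p=boxfit('wrist','small_carton',[.05,.084,.038],.0148,(.4726,.3248,-10),im)
go(p[0]/1e3,p[1]/1e3,.025,p[2])
E
```

```text
time: 14.07
ee_pos: [0.4704, 0.3277, 0.1164]
orientation: [-2.401, -2.024, 0.006]
ft_force: [-1.3, 0.1, -0.1]
opening: 0.996
finger_force: 0.0
time: 14.32
ee_pos: [0.4734, 0.3244, 0.122]
orientation: [2.406, 2.019, 0.003]
ft_force: [-0.1, -0.1, -0.2]
opening: 0.995
finger_force: 0.0
small_carton wrist p 0.93 pose mm,deg [472.44 324.3  -10.28] IoU 0.981
shift [-0.001  -0.0008  0.0971] turn 0.0055 | pos [0.4732 0.325  0.1221] yang -9.96 tilt [ 0.0021  0.0014 -1.    ] F [0.13 0.39 0.13] t 14.42 op 0.992
```

View pics/w6.png

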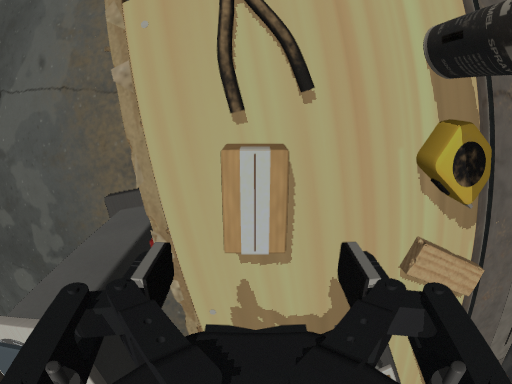

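The small carton is at (255,200), squarely between the fingers, and the plier handles end clear of it at (240,110).

```bash
python3 -m pendant '-.001 -.001 .03 .005;-.001 -.001 .06 .005;-.001 -.001 .085 .005;-.001 -.001 .096 .005;-.001 -.001 .096 .005'
python3 -m pendant '0 0 0 0;0 0 0 0;0 0 0 0;0 0 0 0;0 0 0 0' 0.04 35
python3 -m pendant '0 0 0 0;0 0 0 0;0 0 0 0'
python3 -c "
from h import *
go(.4724,.3243,.026,-10.3)"
```

```text
time: 14.83
ee_pos: [0.4703, 0.3243, 0.0233]
orientation: [-2.41, -2.016, 0.004]
ft_force: [-0.4, 0.9, 0.7]
opening: 0.997
finger_force: 0.0
time: 15.25
ee_pos: [0.472, 0.3257, 0.0262]
orientation: [2.409, 2.016, 0.005]
ft_force: [-0.0, -0.9, 6.9]
opening: 0.576
finger_force: 36.1
time: 15.5
ee_pos: [0.472, 0.3258, 0.0262]
orientation: [2.409, 2.016, 0.005]
ft_force: [0.3, -1.0, 6.8]
opening: 0.579
finger_force: 36.1
shift [-0.0014  0.0007  0.0002] turn 0.0027 | pos [0.472  0.3258 0.0262] yang -10.15 tilt [ 0.0026  0.0018 -1.    ] F [ 0.26 -1.02  6.78] t 15.5 op 0.579
```

```bash
python3 -m pendant '0 0 -.02 0;0 0 -.05 0;0 0 -.09 0;0 0 -.13 0;0 0 -.17 0'
python3 -m pendant '0 0 -.03 -.1;0 0 -.05 -.2;0 0 -.05 -.3;0 0 -.05 -.4;0 0 -.05 -.474'
python3 -m pendant '0 0 0 0;0 0 0 0;0 0 0 0'
python3 - <<'E'
from h import *
c=cam('wrist'); s=ctrl.get_state(); im=vision.camera('wrist'); cv2.imwrite('pics/w7.png',cv2.resize(im,(800,600)))
go(.5658,.0671,.19,17)
M=R.from_rotvec(s['orientation']).as_matrix(); p=np.array(s['ee_pos'])
a=np.arctan2(M[1,1],M[0,1])
q=boxfit('wrist','small_carton',[.05,.084,.038],p[2]-.0114,(p[0],p[1],np.degrees(a)),im)
print('off in tool mm',(np.array([q[0]-p[0]*1e3,q[1]-p[1]*1e3,0])@M).round(2))
E
```

```text
time: 15.92
ee_pos: [0.4706, 0.3248, 0.1971]
orientation: [2.409, 2.016, 0.001]
ft_force: [0.8, 1.3, -1.1]
opening: 0.583
finger_force: 37.6
time: 16.33
ee_pos: [0.4709, 0.3252, 0.246]
orientation: [1.861, 2.53, 0.004]
ft_force: [0.1, 0.0, -2.4]
opening: 0.58
finger_force: 37.7
time: 16.58
ee_pos: [0.4708, 0.3251, 0.2447]
orientation: [1.872, 2.523, 0.001]
ft_force: [0.5, 0.6, -1.2]
opening: 0.574
finger_force: 37.7
shift [-0.2745  0.0159  0.0545] turn -0.002 | pos [0.4708 0.3251 0.2445] yang 16.88 tilt [ 1.e-04  0.e+00 -1.e+00] F [ 0.14 -0.37 -1.37] t 16.63 op 0.579
small_carton wrist p 0.67 pose mm,deg [470.99 323.87  16.9 ] IoU 0.914
off in tool mm [-1.21 -0.2  -0.  ]
```

View pics/w7.png

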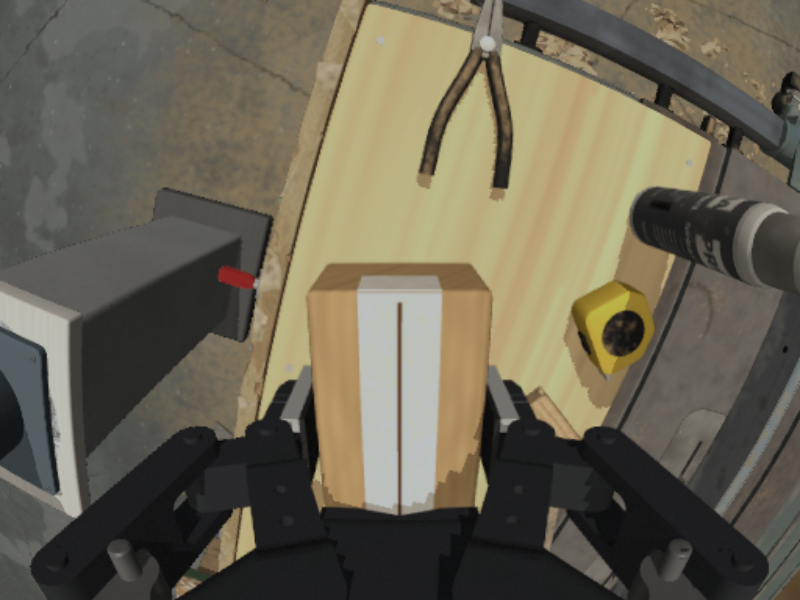

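The small carton is held square, centred at (400,290), and sits about 1.3 mm toward −x of the tool. I'll compensate for that when placing it.

```bash
python3 -m pendant '-.03 .002 0 -.002;-.06 .004 0 -.002;-.09 .006 0 -.002;-.12 .008 0 -.002;-.15 .008 0 -.002'
python3 -m pendant '-.03 .002 .01 0;-.06 .004 .025 0;-.09 .006 .04 0;-.115 .008 .052 0;-.1232 .008 .054 0'
python3 -m pendant '0 0 0 0;0 0 0 0;0 0 0 0'
python3 - <<'E'
from h import *
c=cam('wrist'); s=ctrl.get_state(); im=vision.camera('wrist'); cv2.imwrite('pics/w8.png',cv2.resize(im,(800,600)))
q=ray('wrist',[(200,120)],.1248,c)
go(.5658-.00038,.0671+.00124,.1365,17)
boxfit('wrist','large_carton',[.06,.1,.045],.0798,(.5656,.0672,17),im)
E
```

```text
time: 17.1
ee_pos: [0.5229, 0.183, 0.2443]
orientation: [1.867, 2.526, -0.0]
ft_force: [-0.2, 0.0, -1.4]
opening: 0.577
finger_force: 37.7
time: 17.52
ee_pos: [0.5665, 0.064, 0.1886]
orientation: [1.873, 2.522, -0.005]
ft_force: [-0.7, -0.3, -1.3]
opening: 0.578
finger_force: 37.6
time: 17.77
ee_pos: [0.5663, 0.0706, 0.1907]
orientation: [-1.864, -2.529, -0.002]
ft_force: [-0.3, 0.6, -1.5]
opening: 0.577
finger_force: 37.6
shift [-0.0021 -0.0016  0.0543] turn 0.0044 | pos [0.5663 0.0708 0.1908] yang 17.25 tilt [ 5.e-04  1.e-03 -1.e+00] F [-0.61 -0.25 -1.88] t 17.82 op 0.578
large_carton wrist p 0.61 pose mm,deg [564.74  67.36  16.46] IoU 0.24
```

View pics/w8.png

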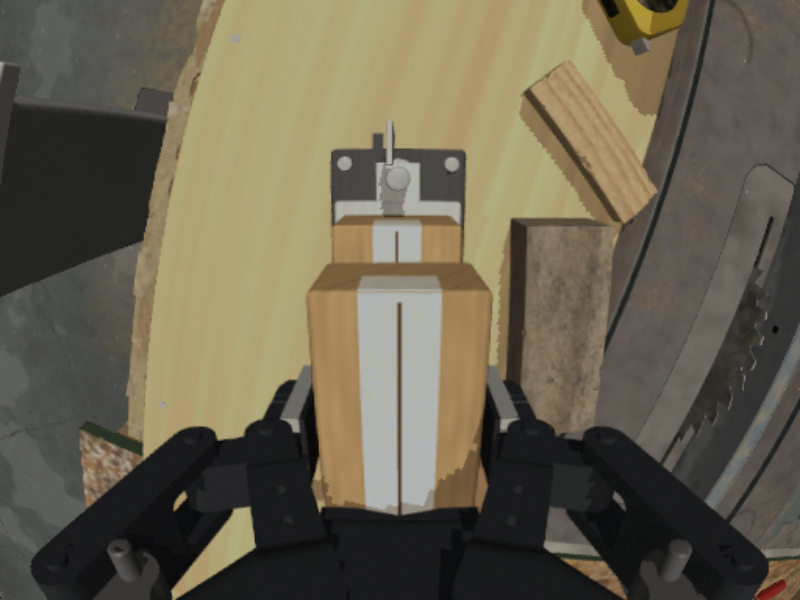

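The lower carton's seam at x≈397 sits slightly left of the upper carton's seam at 400, which agrees with the computed −1.5 mm correction.

```bash
python3 -m pendant '-.002 -.0015 .015 .004;-.002 -.0015 .03 .004;-.002 -.0015 .042 .004;-.002 -.0015 .048 .004;-.002 -.0015 .0515 .004'
python3 -m pendant '0 0 0 0;0 0 0 0;0 0 0 0'
python3 -m pendant '0 0 .001 0;0 0 .002 0;0 0 .002 0;0 0 .002 0'
python3 -c "
from h import *
go(.5658-.00038,.0671+.00124,.1362,17)"
```

```text
time: 18.28
ee_pos: [0.5651, 0.0675, 0.1384]
orientation: [-1.869, -2.525, 0.0]
ft_force: [0.7, -0.1, -1.2]
opening: 0.577
finger_force: 37.7
time: 18.53
ee_pos: [0.5659, 0.0666, 0.1396]
orientation: [1.87, 2.523, 0.001]
ft_force: [-0.0, -0.3, -1.3]
opening: 0.577
finger_force: 37.7
time: 18.87
ee_pos: [0.5655, 0.0664, 0.1369]
orientation: [1.871, 2.524, 0.0]
ft_force: [-0.3, -0.5, -1.2]
opening: 0.576
finger_force: 37.7
shift [0.0019 0.0005 0.0007] turn -0.0018 | pos [0.5655 0.0664 0.1369] yang 16.9 tilt [ 1.e-04  1.e-04 -1.e+00] F [-0.26 -0.48 -1.15] t 18.87 op 0.576
```

```bash
python3 -m pendant '.001 .0002 -.001 0;.0018 .0004 -.001 0;.0018 .0004 -.001 0;.0018 .0004 0 -.001;.0018 .0004 .0005 -.001'
python3 -m pendant '0 0 .0005 0;0 0 .001 0;0 0 .001 0'
python3 -c "
from h import *
go(.5658-.00038,.0671+.00124,.1362,17)"
```

```text
time: 19.28
ee_pos: [0.5654, 0.0683, 0.1362]
orientation: [1.869, 2.525, 0.0]
ft_force: [0.9, -1.1, 2.5]
opening: 0.578
finger_force: 38.2
time: 19.53
ee_pos: [0.5654, 0.0683, 0.1355]
orientation: [1.87, 2.525, 0.0]
ft_force: [-1.2, 0.1, 3.6]
opening: 0.579
finger_force: 38.4
shift [ 0.      0.     -0.0007] turn -0.0007 | pos [0.5654 0.0683 0.1355] yang 16.96 tilt [ 2.e-04  2.e-04 -1.e+00] F [-1.17  0.06  3.57] t 19.53 op 0.579
```

```bash
python3 -m pendant '0 0 0 0;0 0 0 0;0 0 0 0;0 0 0 0;0 0 0 0' 0.085
python3 -m pendant '0 0 0 0;0 0 -.01 0;0 0 -.03 0;0 0 -.06 0;0 0 -.09 0'
python3 -m pendant '-.03 0 -.02 0;-.06 0 -.03 0;-.09 0 -.04 0;-.11 0 -.05 0;-.11 0 -.05 0' 0 20
python3 -m pendant '0 0 0 0;0 0 0 0;0 0 0 0'
python3 - <<'E'
from h import *
c=cam('wrist'); im=vision.camera('wrist'); cv2.imwrite('pics/w9.png',im)
boxfit('wrist','small_carton',[.05,.084,.038],.1248,(.5656,.0672,17),im)
boxfit('top','small_carton',[.05,.084,.038],.1248,(.5656,.0672,17))
go(.5657,.0671,.18,17)
E
```

```text
time: 19.95
ee_pos: [0.5654, 0.0682, 0.1353]
orientation: [1.87, 2.525, -0.0]
ft_force: [0.9, -0.3, 0.8]
opening: 1.0
finger_force: 0.0
time: 20.37
ee_pos: [0.5648, 0.068, 0.2266]
orientation: [-1.87, -2.524, 0.002]
ft_force: [2.1, -0.3, 0.1]
opening: 0.992
finger_force: 0.0
time: 20.78
ee_pos: [0.5986, -0.043, 0.2785]
orientation: [1.875, 2.514, 0.0]
ft_force: [-0.2, -1.2, 0.1]
opening: 0.292
finger_force: 0.0
time: 21.03
ee_pos: [0.597, -0.0354, 0.275]
orientation: [-1.867, -2.525, -0.0]
ft_force: [0.4, 0.6, -0.5]
opening: -0.002
finger_force: 0.0
small_carton wrist p 0.78 pose mm,deg [564.69  68.11  16.72] IoU 0.976
small_carton top p 0.91 pose mm,deg [562.24  66.3   16.97] IoU 0.868
shift [1.078e-01 1.000e-04 9.510e-02] turn 0.0006 | pos [ 0.5972 -0.036   0.2751] yang 17.04 tilt [-6.e-04  2.e-04 -1.e+00] F [ 0.42  0.06 -0.4 ] t 21.23 op 0.003
```

View pics/w9.png

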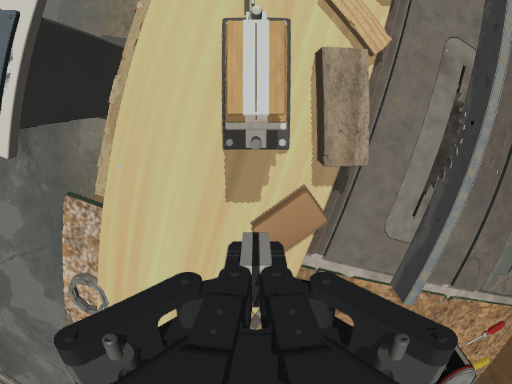

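The stack is centred and square on the plate at (256,70). Now the closed fingers go above its centre, with a baseline scene image for tracking the plate's travel.

```bash
python3 -m pendant '.03 0 .01 0;.06 0 .03 0;.09 0 .05 0;.106 0 .07 0;.1075 0 .085 0'
python3 -m pendant '0 0 0 0;0 0 0 0;0 0 0 0;0 0 0 0'
python3 - <<'E'
from h import *
go(.5655,.0675,.168,17)
cv2.imwrite('pics/s_base.png',vision.camera('scene'))
go(.5655,.0675,.168,17)
E
```

```text
time: 21.65
ee_pos: [0.5643, 0.0711, 0.1885]
orientation: [-1.86, -2.528, -0.0]
ft_force: [-0.3, 0.9, 0.1]
opening: 0.001
finger_force: 0.0
time: 21.98
ee_pos: [0.5669, 0.0649, 0.1915]
orientation: [1.87, 2.522, 0.002]
ft_force: [-0.6, 0.3, 0.4]
opening: 0.001
finger_force: 0.0
shift [ 0.0029 -0.0007  0.0235] turn -0.0021 | pos [0.5669 0.0649 0.1915] yang 16.88 tilt [ 1.9e-03 -1.0e-04 -1.0e+00] F [-0.63  0.32  0.41] t 21.98 op 0.001
shift [ 0.0028 -0.0007  0.0235] turn -0.002 | pos [0.5669 0.065  0.1915] yang 16.88 tilt [ 2.e-03  1.e-04 -1.e+00] F [-0.52 -0.39 -0.09] t 22.03 op 0.002
```

```bash
python3 -m pendant '.002 -.0007 .01 0;.0028 -.0007 .02 -.002;.0028 -.0007 .022 -.002;.0028 -.0007 .024 -.002'
python3 -m pendant '0 0 0 0;0 0 0 0;0 0 0 0'
python3 -m pendant '0 0 .001 0;0 0 .002 0;0 0 .003 0;0 0 .003 0;0 0 .003 0'
python3 -c "
from h import *
go(.5655,.0675,.164,17)"
python3 -m pendant '0 0 .001 0;0 0 .002 0;0 0 .002 0;0 0 .002 0;0 0 .002 0'
python3 -c "
from h import *
go(.5655,.0675,.164,17)"
```

```text
time: 22.37
ee_pos: [0.564, 0.0684, 0.1653]
orientation: [-1.866, -2.526, 0.002]
ft_force: [-0.5, 0.6, 0.3]
opening: 0.001
finger_force: 0.0
time: 22.62
ee_pos: [0.5648, 0.0683, 0.1665]
orientation: [1.867, 2.526, 0.0]
ft_force: [0.5, 0.3, 0.5]
opening: 0.002
finger_force: 0.0
time: 23.03
ee_pos: [0.5645, 0.0684, 0.1633]
orientation: [-1.867, -2.527, 0.0]
ft_force: [-0.5, -0.1, 0.3]
opening: 0.001
finger_force: 0.0
shift [-0.0011  0.0007 -0.0007] turn 0.0013 | pos [0.5645 0.0684 0.1633] yang 17.08 tilt [-2.e-04 -1.e-04 -1.e+00] F [-0.48 -0.14  0.3 ] t 23.03 op 0.001
time: 23.45
ee_pos: [0.5647, 0.0683, 0.1615]
orientation: [1.867, 2.526, 0.0]
ft_force: [-1.0, 0.0, 5.6]
opening: -0.002
finger_force: 2.3
shift [-0.001   0.0005 -0.0025] turn 0.0013 | pos [0.5647 0.0683 0.1615] yang 17.07 tilt [ 3.e-04  1.e-04 -1.e+00] F [-1.02  0.04  5.64] t 23.45 op -0.002
```

```bash
python3 -m pendant '0 0 .002 0;0 0 .004 0;0 0 .006 0;0 0 .008 0;0 0 .009 0'
python3 -m pendant '0 0 .002 0;0 0 .004 0;0 0 .006 0;0 0 .006 0;0 0 .006 0'
cat > lift.py <<'E'
from h import *
import time
F=[];Z=[]
c=cam('scene'); a=cv2.imread('pics/s_base.png',0); 
d=[]
for _ in range(4):
    b=vision.camera('scene'); s=ctrl.get_state(); F.append(s['ft_force'][2]); Z.append(s['ee_pos'][2])
    b=cv2.cvtColor(b,cv2.COLOR_BGR2GRAY)
    L=[]
    for n,C,h in [('large',(.0,.0),(.03,.05,.0798,.1248)),('small',(0,0),(.025,.042,.1248,.1628))]:
        X=[];th=np.radians(17)
        for x in (-h[0],h[0]):
            for y in (-h[1],h[1]):
                for z in h[2:]: X.append([.5656+np.cos(th)*x-np.sin(th)*y,.0674+np.sin(th)*x+np.cos(th)*y,z])
        P=proj('scene',np.array(X),c); m=cv2.fillConvexPoly(np.zeros_like(a),cv2.convexHull(P.astype(np.int32)),255)
        p=cv2.goodFeaturesToTrack(a,40,.02,3,mask=m)
        q,st,_=cv2.calcOpticalFlowPyrLK(a,b,p,None,winSize=(11,11),maxLevel=3)
        r,st2,_=cv2.calcOpticalFlowPyrLK(b,a,q,None,winSize=(11,11),maxLevel=3)
        ok=(st[:,0]==1)&(np.linalg.norm((r-p)[:,0],axis=1)<.3)
        k=np.array([[.5656,.0674,h[3]]]); J=(proj('scene',k-[0,0,.02],c)-proj('scene',k,c))[0]
        dv=(q-p)[ok][:,0]; L+= [n,ok.sum(),np.median(dv@J/(J@J))*20,np.percentile(dv@J/(J@J)*20,[30,70]).round(1)]
    d.append(L)
print(d[0],d[-1]); print('F',np.mean(F),'z',np.mean(Z),'lift from F',(np.mean(F)+2.75-6.6)/.45)
go(.5655,.0675,.1428,17)
E
python3 lift.py
```

```text
time: 23.87
ee_pos: [0.5647, 0.0683, 0.1526]
orientation: [1.867, 2.526, 0.001]
ft_force: [-1.9, 0.5, 7.7]
opening: 0.005
finger_force: 4.4
time: 24.28
ee_pos: [0.5648, 0.0683, 0.1469]
orientation: [1.867, 2.526, 0.001]
ft_force: [-2.5, 0.4, 10.6]
opening: -0.001
finger_force: 5.4
['large', np.int64(13), np.float64(14.390812634692994), array([13.1, 15.3]), 'small', np.int64(6), np.float64(16.47740395803696), array([16.4, 21.8])] ['large', np.int64(13), np.float64(14.417599217821664), array([12.9, 15.1]), 'small', np.int64(6), np.float64(16.447934532654255), array([16.4, 21.7])]
F 10.443324545341001 z 0.14698535540241403 lift from F 14.651832322980002
shift [-0.001   0.0005  0.0042] turn 0.0012 | pos [0.5648 0.0683 0.147 ] yang 17.07 tilt [ 6.e-04  4.e-04 -1.e+00] F [-2.27  0.29 10.66] t 24.48 op -0.001
```

```bash
python3 -m pendant '0 0 .0015 0;0 0 .003 0;0 0 .0044 0;0 0 .0044 0;0 0 .0044 0'
python3 lift.py
```

```text
time: 24.9
ee_pos: [0.5648, 0.0684, 0.1427]
orientation: [1.867, 2.526, 0.001]
ft_force: [-2.6, 0.1, 12.3]
opening: -0.0
finger_force: 6.3
['large', np.int64(10), np.float64(19.095901244177632), array([15.6, 19.9]), 'small', np.int64(5), np.float64(20.706197585805256), array([20.7, 28.7])] ['large', np.int64(10), np.float64(19.06642984670873), array([15.7, 19.7]), 'small', np.int64(5), np.float64(20.615655719288924), array([20.6, 28.7])]
F 12.56354547259937 z 0.14273356103484736 lift from F 19.363434383554157
shift [-0.001   0.0004 -0.0001] turn 0.0012 | pos [0.5648 0.0684 0.1427] yang 17.07 tilt [ 7.e-04  5.e-04 -1.e+00] F [-2.98  0.14 12.38] t 25.1 op -0.0
```

```bash
python3 -c "
from bench import job
print(job.close_job())"
```

```text
the job is handed in; nothing more can be done
None
```

The job is handed in: both cartons are stacked centred and square, and the fingers are holding the stack pressed about 20 mm down (19–20.6 mm by tool height, force and scene-camera tracking; the pointer itself was not checked by eye, as all 10 picture views were used).

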